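# Close the drop front and carry the tote level

## Robot

A 7-joint arm with a two-finger parallel gripper is mounted at the origin on the work surface. World frame = base frame: x ahead of the robot, y to its left, z up, the work surface at z = 0. Lengths are in m, angles in rad, forces in N, time in s.
With the tool pointing down it reaches from about 0.35 to 0.9 m from the base axis. Payload 8.1 kg.
Tool frame: the origin (TCP) lies on the centre line of the jaws, within the pads' length; the fingertips stand 19 mm ahead of it and the grasp point (between the pads) is the TCP; z points along the fingers, y is the direction in which the jaws open and shut (so a half turn about z gives the same grasp; the last joint's range is limited). The gripper opens to 92 mm and grips with 3 to 60 N. Pads are 19 mm wide; open, the fingers measure 130 mm over their backs; the gripper's body (75 mm by 190 mm) begins 47 mm behind the grasp point.
Start: joints at [1.036, 0.434, 0.025, 1.573, -0.012, 1.134, -0.075], TCP at [0.262, -0.568, 0.246] pointing down, gripper open.
Joint ranges: [-2.62, 2.62], [-0.44, 2.09], [-1.27, 1.32], [0.08, 2.57], [-1.32, 4.46], [0.12, 2], [-2.74, 2.74]. Speed limits (rad/s): [2.22, 2.22, 3.01, 3.01, 3.14, 3.14, 3.14].

## Interface

Orientations are given as a rotation vector (axis times angle).
In Python, from cell import monitor, imaging, workorder, outline_of gives the robot as it stands.
- The arm moves only by the tool move_arm, never from a script. Its argument "series" is a list of rows, each a list of 6 numbers: the shift along the world's x, y, z in cm, then the turn, a rotation vector about the world's x, y, z in degrees. A call has 1 to 8 rows; each row shifts and turns the commanded pose from where the row before left it; what a row does not reach is not made up. A row lasts 1/10 s, in which the tool goes at most 50 mm and 8.59 degrees, less where a joint would pass 70% of its speed; a pose out of reach is approached as far as the arm can. A call with a gripper value outside its range is refused whole. "grip" is the opening, from 0 (shut) to 1 (fully open), set as the call begins (left out, the last holds). The fingers move at their own pace and stop on an object; "force" is the grip in N (left out, the last holds). Time passes only in rows, so rows that do not move let the fingers close. It gives the time, the measured TCP pose, the force and the opening at its end, in the units of the state.
- monitor.observe(): the state, without advancing time (a new reading comes with each control period).
- imaging.get_image(name): name is "side" or "top"; returns a dict with "color" (384x512x3 uint8, red, green, blue), "fx", "fy", "cx", "cy" (pixels), "dist_coeffs" ([k1, k2, p1, p2, k3] as OpenCV has them; the pictures are not rectified), "rvec" (rotation vector, rad) and "tvec" (3), from world to camera coordinates, as OpenCV has them. Camera axes: x right, y down, z forward; pixel columns grow to the right and rows downward; lengths in m; the calibration is good to about 2 mm. A picture is of the moment at which its call begins. There is no depth.
- workorder.sign_off(): hands the job in, once; it reports no verdict.
Trained networks look in the newest picture that a camera, given by its name, has taken for a name from the list of things; names that differ only in an ending like _2 or _b are one class to them, and where a whole thing is asked for, a point or a joint stands for the part that bears it (a point fixed in the world has none). Each returns a list of dicts, best first, with "p" (0 to 1); they miss things now and then, are a little off and sometimes report something else, mostly with a low value. They report only what shows in the picture. A call takes as long as a camera call. They do not tell look-alikes from the thing itself.
- outline_of(camera, thing): "mask" (384x512 bool, what is visible of it) and "rect" ([left, top, width, height] in pixels, round what is visible of it).
The state is a dict: "clock": time; "joints": joint angles; "dq": joint speeds; "joint_efforts": joint torques, N m; "position": TCP position; "ee_rot": TCP orientation; "force": force on the tool from outside, world axes, zero at the start; "ft_torque": the same for the moment, N m; "width": opening from 0.0 (shut) to 1.0 (fully open).
Only numpy, scipy, OpenCV 4.12 (cv2) and the standard library are available. Lean on these libraries where they do the work, as an engineer would, in place of code of your own. Each camera call takes 0.05 s, during which the arm holds its last target. There are 200 camera calls.

## Task

Push the tote's drop front fully up until it is shut, with the tote standing on the table, then lift the tote by its carrying bar about 10 cm clear of the table and hold it there steady and level, so that the candlestick and the thimble stay standing inside. Finish while still holding it in the air; do not put it down or let go, and leave the mug, the burnisher and the loupe where they are.

Things in the scene. Friction and masses are not known exactly. Their poses are not given: they have to be found in the camera images.
- tote: Loose open wooden carrying tote, 120 (x) x 250 (y) x 191 mm high, 0.55 kg with flap, balanced mid-length. Origin: centre of underside; x from drop front (robot side) to back, y lengthwise, z up. Floor 10 mm thick, walls to z = 72; 6 mm divider at y = 0, to z = 55, makes two compartments 108 x 114. At y = +-121 uprights 36 mm wide (x) reach z = 191 and carry the bar.
- tote_bar (a point): Middle of the carrying bar, 178 mm above the tote's underside. Bar: flat-sided wood, 16 mm wide (x), 22 mm high (z 167 to 189), 234 mm long (y), open below. One compartment holds the heavy candlestick, the other almost nothing, so the tote balances when gripped about 20 mm off the middle, towards the candlestick.
- flap (a joint): Hinge of the drop front, rad: 0 = upright, shut (stop); grows as its top leans out to -x (starts 0.45 to 0.9). Stiff (0.06 N m), stays where left, no latch; 1 to 2 N at the top edge moves it. Plain board 250 long x 75 high x 8 mm thick, 0.1 kg; hinge line along tote y at tote x = -60.5, z = 12 mm. Shut: outer face at x = -68.5, top at z = 87 mm.
- flap_edge (a point): Middle of the outer top edge of the drop front; moves with it, 75 mm from the hinge line. When the flap leans far out a level push on this edge jams by friction: push inward and upward together, along the edge's arc about the hinge.
- candlestick: Gilded white porcelain candlestick, 118 mm tall, round foot 64 mm across, stem 18 to 28 mm, top 38 mm across; 0.28 kg (+-15 %). Stands loose on the tote floor in either compartment. Origin: centre of its underside, z up.
- thimble: Bone-china thimble with gold bands, 26 mm tall, 22 mm across, 15 g, standing loose on the tote floor in the other compartment. Origin: centre of its underside, z up.
- mug: Brown stoneware mug, 80 mm across, 95 mm tall, standing on the table off one end of the tote. Bystander. Origin: centre of its underside.
- burnisher: Grey agate burnisher with turned beech handle, about 175 mm long, 22 mm thick, lying on the table off the other end of the tote. Bystander. Origin: under its middle, x towards the agate tip.
- loupe: Black round loupe, 42 mm across, 22 mm high, on the table behind the tote. Bystander. Origin: centre of its underside.
Things that resemble listed ones, but are neither listed nor needed, are in the scene too. There is more than one size of the candlestick; the one meant has the size given above.

How it is judged:
By the outcome, as a careful person would: the job done as asked, in the order asked, and still so for the second after the job is handed in, while the arm keeps its last pose, push and grip.
It also fails if it takes over 54 s, if anything falls off the work surface, if the arm or the gripper's body presses on something with over 40 N, if the wrist force passes 120 N, or if a joint passes its speed limit or range.

## Working session

There is one attempt and no reset: what is moved stays moved. The work goes in short steps, Python scripts to look and compute and a tool call to move; the robot and the scene stay as the last step left them, time stands still between calls to the robot, and variables do not carry over. Pictures are saved under pics/ and viewed, about 8 in all and at most 12, crops included, and the job is handed in when it is done.

Besides the shell and the picture viewer there is one more tool, called as name(argument=value, ...), one argument or row to a line, values as JSON. move_arm: Moves the arm, as the interface text tells. Its arguments: {"type":"object","properties":{"series":{"type":"array"},"grip":{"type":"number"},"force":{"type":"number"}},"required":["series"]}

```bash
mkdir -p pics; ls; python3 - <<'E'
from cell import monitor, imaging, workorder, outline_of
import cv2,numpy as np
for c in ("side","top"):
    im=imaging.get_image(c)
    cv2.imwrite(f"pics/{c}0.png",cv2.cvtColor(im["color"],cv2.COLOR_RGB2BGR))
    R=cv2.Rodrigues(np.array(im["rvec"]))[0]
    print(c,im["fx"],im["cx"],im["cy"],im["dist_coeffs"],"campos",-R.T@np.array(im["tvec"]).ravel(),"fwd",R[2])
    for t in ("tote","tote_bar","flap","candlestick","thimble","mug","burnisher","loupe"):
        print(t,[(round(d["p"],2),[int(v) for v in d["rect"]]) for d in outline_of(c,t)])
s=monitor.observe();print(s["clock"],s["position"],s["ee_rot"],s["width"])
E
```

```text
pics
side 464.75182714094376 246.8824725168722 186.104592786124 [-0.14135093  0.          0.          0.          0.        ] campos [0.08883097 0.5732132  0.91414136] fwd [ 0.51252033 -0.46822223 -0.71978528]
tote [(0.86, [209, 147, 121, 133])]
tote_bar [(0.66, [211, 146, 118, 135])]
flap [(0.8, [259, 209, 66, 71])]
candlestick [(0.93, [334, 161, 38, 57]), (0.81, [220, 123, 26, 59]), (0.66, [261, 178, 31, 49])]
thimble []
mug [(0.63, [181, 273, 40, 65])]
burnisher [(0.71, [263, 158, 54, 32])]
loupe []
top 424.23889794701006 251.77167686801437 193.6083896590864 [0.05566225 0.         0.         0.         0.        ] campos [0.55578539 0.04822885 1.23624839] fwd [ 0.08406707 -0.00134539 -0.99645919]
tote [(0.97, [195, 185, 104, 85]), (0.31, [230, 144, 20, 15])]
tote_bar [(0.74, [194, 185, 103, 88])]
flap [(0.95, [210, 228, 88, 42])]
candlestick [(0.97, [268, 123, 26, 35]), (0.88, [315, 236, 34, 31]), (0.62, [255, 204, 27, 17])]
thimble []
mug [(0.97, [133, 231, 39, 27])]
burnisher [(0.61, [306, 156, 17, 58])]
loupe [(0.62, [235, 145, 13, 13])]
0.9 [ 0.26154731 -0.56764686  0.24574555] [3.06865797e+00 6.72858163e-01 3.81038784e-05] 1.0017166768749055
```

```bash
python3 - <<'E'
import cv2,numpy as np
a=cv2.imread("pics/side0.png")[110:350,160:400];b=cv2.imread("pics/top0.png")[110:290,120:360]
a=cv2.resize(a,None,fx=2.5,fy=2.5,interpolation=2);cv2.imwrite("pics/sc.png",a)
b=cv2.resize(b,None,fx=3.3,fy=3.3,interpolation=2);cv2.imwrite("pics/tc.png",b)
E
```

```text
(no output)
```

View pics/sc.png

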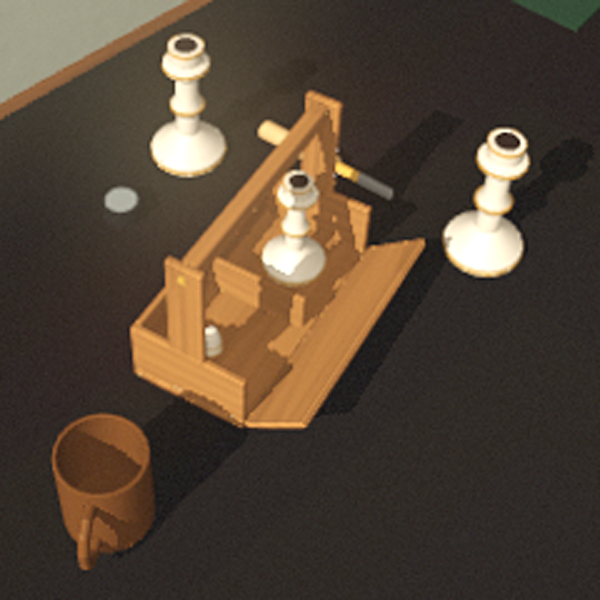

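View pics/tc.png

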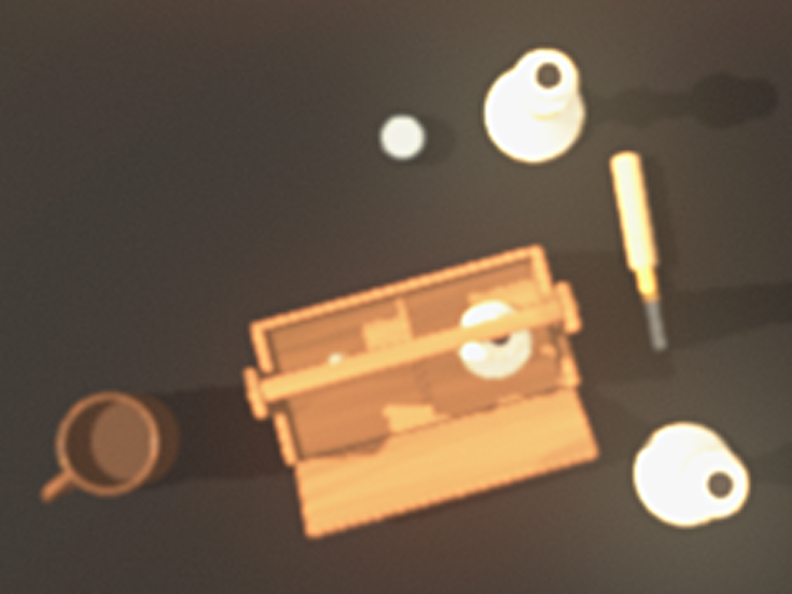

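The candlestick in the tote (side crop ~(295,230), i.e. full image (278,202); top crop (495,340)) stands in the right-hand (−y) compartment. The two candlesticks outside it, at top crop (535,105) and (690,475), are the look-alikes. The thimble (side crop (210,340)) is in the +y compartment, and the flap leans out towards the robot. Next I'll fit the tote pose and flap angle.

```bash
cat > fit.py <<'E'
import numpy as np,cv2
from scipy.optimize import least_squares
def flap_pt(th,y,outer=True):
    a=np.array([-.008 if outer else 0,.075]);c,s=np.cos(th),np.sin(th)
    return [-.0605+c*a[0]-s*a[1],y,.012+s*a[0]+c*a[1]]
def world(p,P):
    c,s=np.cos(p[2]),np.sin(p[2]);P=np.array(P,float)
    return np.c_[p[0]+c*P[:,0]-s*P[:,1],p[1]+s*P[:,0]+c*P[:,1],P[:,2]+(p[4] if len(p)>4 else 0)]
def proj(im,W):
    K=np.array([[im["fx"],0,im["cx"]],[0,im["fy"],im["cy"]],[0,0,1]])
    return cv2.projectPoints(np.array(W,float).reshape(-1,1,3),np.array(im["rvec"],float),np.array(im["tvec"],float),K,np.array(im["dist_coeffs"],float))[0][:,0]
def pix2world(im,uv,z):
    f=lambda q:(proj(im,[[q[0],q[1],z]])[0]-uv)
    return least_squares(f,[.5,0]).x
E
python3 - <<'E'
from fit import *
from cell import imaging
T=imaging.get_image("top");S=imaging.get_image("side")
b=.125
top=[((.06,b,.072),(252,325)),((.06,-b,.072),(540,247)),((.018,b,.191),(247,370)),((-.018,b,.191),(260,415)),((.018,-b,.191),(572,285)),((-.018,-b,.191),(579,330)),('f',b,(309,537)),('f',-b,(598,457))]
side=[((.06,b,.072),(133,326)),((-.06,b,.072),(244,382)),((.018,b,.191),(167,260)),((.018,-b,.191),(308,93)),('f',b,(305,427)),('f',-b,(423,240))]
def split(L,k,o,p):
    P=[flap_pt(p[3],l[1]) if l[0]=='f' else l[0] for l in L]
    return P,np.array([l[-1] for l in L])/k+o
def res(p):
    r=[]
    for L,k,o,im in((top,3.3,(120,110),T),(side,2.5,(160,110),S)):
        P,u=split(L,k,o,p);r.append(proj(im,world(p,P))-u)
    return np.vstack(r)
f=least_squares(lambda p:res(p).ravel(),[.55,.05,.2,.6],loss='soft_l1')
print(f.x);print(res(f.x).round(1).tolist())
p=f.x
print("bar",world(p,[[0,0,.178],[0,-.02,.178]]),"edge",world(p,[flap_pt(p[3],0)]),"shut",world(p,[flap_pt(0,0)]))
for n,uv in(("candle foot",(495,340)),):
    print(n,pix2world(T,np.array(uv)/3.3+(120,110),.02))
for n,uv in(("mug",(110,440)),("burn",(637,250)),("ltop",(695,485)),("agate tip",(660,348))):
    print(n,pix2world(T,np.array(uv)/3.3+(120,110),0.05 if n!="burn" else .01))
print("thimble",pix2world(S,np.array((212,342))/2.5+(160,110),.023))
E
```

```text
[0.58888242 0.06209751 0.26800062 0.81678905]
[[-0.0, -0.5], [0.5, -0.4], [-0.5, -0.1], [-0.8, 0.5], [-0.9, -0.7], [0.9, -0.2], [-0.3, -0.8], [0.0, -0.5], [-0.3, 0.4], [0.6, 1.4], [-0.3, 0.2], [2.3, -1.4], [0.2, -0.4], [2.4, 0.5]]
bar [[0.58888242 0.06209751 0.178     ]
 [0.5941785  0.04281147 0.178     ]] edge [[0.47254139 0.03014948 0.05751079]] shut [[0.52282772 0.04395844 0.087     ]]
candle foot [ 0.60281422 -0.0059299 ]
mug [0.5163581  0.31833291]
burn [ 0.68303174 -0.13111848]
ltop [ 0.48127667 -0.17211833]
agate tip [ 0.59567927 -0.14406233]
thimble [0.5793717  0.13231029]
```

move_arm(
  series=[
    [1.1,4,0,0,0,-1.2],
    [1.1,4,0,0,0,-1.2],
    [1.1,4,0,0,0,-1.2],
    [1.1,4,0,0,0,-1.2],
    [1.1,4,0,0,0,-1.2],
    [1.1,4,0,0,0,-1.2],
    [1.1,4,0,0,0,-1.2],
    [1.1,4,0,0,0,-0.9],
  ],
  grip=0,
  force=20,
)

```text
clock: 1.8
position: [0.3498, -0.2461, 0.246]
ee_rot: [3.113, 0.42, 0.001]
force: [0.6, 1.1, -0.4]
width: 0.353
```

move_arm(
  series=[
    [1.1,4,0,0,0,0],
    [1.1,4,0,0,0,0],
    [1.1,4,0,0,0,0],
    [1.1,4,0,0,0,0],
    [1.1,4,0,0,0,0],
    [1.1,4,0,0,0,0],
    [0.9,4,0,0,0,0],
    [0,0,0,0,0,0],
  ],
)

```text
clock: 2.6
position: [0.4255, 0.0378, 0.2463]
ee_rot: [-3.109, -0.433, -0.003]
force: [-0.1, -1.2, -0.5]
width: 0.003
```

```bash
python3 -c "
from cell import monitor
s=monitor.observe();print({k:s[k] for k in('clock','joints','position','ee_rot','force','width')})"
```

```text
{'clock': 2.6, 'joints': array([ 0.16215749,  0.14170846, -0.41493541,  1.99724327,  0.06485824,
        1.0130797 , -1.57737139]), 'position': array([0.42548803, 0.0378286 , 0.24629372]), 'ee_rot': array([-3.10938864, -0.43299085, -0.00338689]), 'force': array([-0.13571476, -1.17663992, -0.46124844]), 'width': 0.0034675801422337556}
```

move_arm(
  series=[
    [0,0,-4,0,0,0],
    [0,0,-4,0,0,0],
    [0,0,-4,0,0,0],
    [0,0,-3,0,0,0],
    [0,0,-2.5,0,0,0],
    [0,0,-1.7,0,0,0],
    [0,0,0,0,0,0],
  ],
)

```text
clock: 3.3
position: [0.4232, 0.0316, 0.0521]
ee_rot: [3.113, 0.422, -0.006]
force: [-0.4, -0.1, 0.5]
width: 0.008
```

```bash
python3 - <<'E'
from fit import *
p=[.5889,.0621,.268,.817]
from cell import monitor
print(monitor.observe()["position"],monitor.observe()["force"])
for th in np.arange(.82,-.01,-.1025):
    e=flap_pt(th,.02); print(round(th,2),(world(p,[[e[0]-.0095,.02,e[2]]])[0]*100).round(2))
E
```

```text
[0.42320168 0.03158484 0.05210992] [-0.39398743 -0.11507059  0.49711656]
0.82 [45.8   4.69  5.73]
0.72 [46.27  4.82  6.32]
0.61 [46.81  4.97  6.86]
0.51 [47.39  5.13  7.34]
0.41 [48.02  5.3   7.76]
0.31 [48.69  5.48  8.11]
0.2 [49.38  5.67  8.38]
0.1 [50.1   5.87  8.58]
-0.0 [50.84  6.07  8.7 ]
```

move_arm(
  series=[
    [1,0.3,0,0,0,0],
    [1,0.3,0,0,0,0],
    [1,0.3,0,0,0,0],
    [0.3,0.1,0.2,0,0,0],
    [0.47,0.13,0.59,0,0,0],
    [0.54,0.15,0.54,0,0,0],
    [0.58,0.16,0.48,0,0,0],
    [0,0,0,0,0,0],
  ],
)

```text
clock: 4.1
position: [0.4748, 0.0471, 0.0728]
ee_rot: [-3.113, -0.422, -0.003]
force: [-0.8, -1.2, -0.4]
width: 0.008
```

```bash
python3 - <<'E'
from cell import imaging,monitor
import cv2
a=imaging.get_image("side")["color"][130:330,160:400,::-1]
cv2.imwrite("pics/s2.png",cv2.resize(a,None,fx=3,fy=3,interpolation=2))
s=monitor.observe();print(s["position"],s["force"])
E
```

```text
[0.47451025 0.047037   0.0724315 ] [ 0.44632785 -0.08902837  0.51668596]
```

View pics/s2.png

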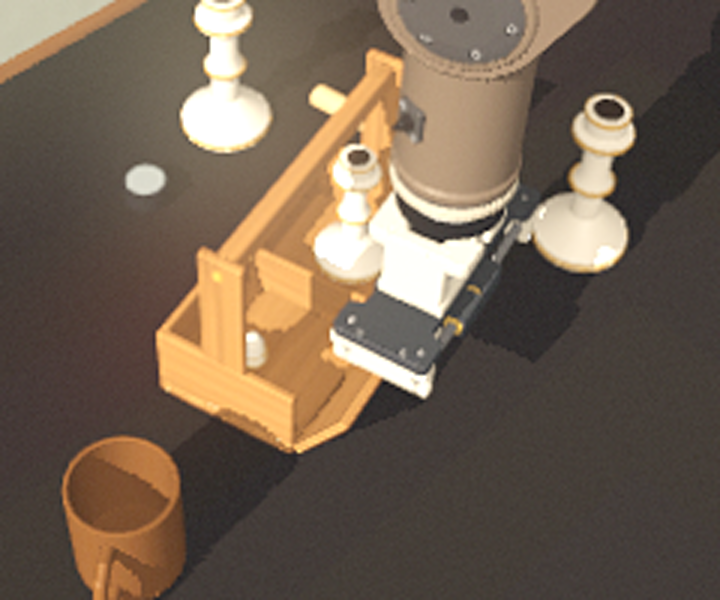

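The flap is rising with the finger: its end is now at about (345,430), and nothing else has moved. I'll continue along the arc.

move_arm(
  series=[
    [0.6,0.2,0.42,0,0,0],
    [0.65,0.2,0.35,0,0,0],
    [0.65,0.2,0.27,0,0,0],
    [0.65,0.2,0.2,0,0,0],
    [0.4,0.1,0.1,0,0,0],
    [0.2,0.1,0,0,0,0],
    [0,0,0,0,0,0],
    [0,0,0,0,0,0],
  ],
)

```text
clock: 4.95
position: [0.5049, 0.0569, 0.0851]
ee_rot: [-3.113, -0.422, -0.0]
force: [0.1, 0.0, -0.1]
width: 0.004
```

move_arm(
  series=[
    [0.1,0.03,0,0,0,0],
    [0.1,0.03,0,0,0,0],
    [0,0,0,0,0,0],
    [0,0,0,0,0,0],
  ],
)

```text
clock: 5.35
position: [0.5069, 0.0573, 0.0852]
ee_rot: [3.113, 0.422, -0.0]
force: [-0.6, -0.2, -0.0]
width: 0.003
```

```bash
python3 - <<'E'
from cell import imaging,monitor
import cv2
a=imaging.get_image("side")["color"][150:320,180:380,::-1]
cv2.imwrite("pics/s3.png",cv2.resize(a,None,fx=3.5,fy=3.5,interpolation=2))
for i in range(4):
    s=monitor.observe();print(s["position"],s["force"]); imaging.get_image("side")
E
```

```text
[0.50690751 0.05731529 0.08523336] [0.44793747 0.04716926 0.02353124]
[0.50686073 0.05734207 0.08520506] [-1.29165801 -0.04186157  0.28552816]
[0.50688422 0.05733043 0.08523732] [-0.89412842  0.12088611  0.04232436]
[0.50688004 0.05732469 0.08522826] [-1.71734709  0.41369485 -0.42391829]
```

View pics/s3.png

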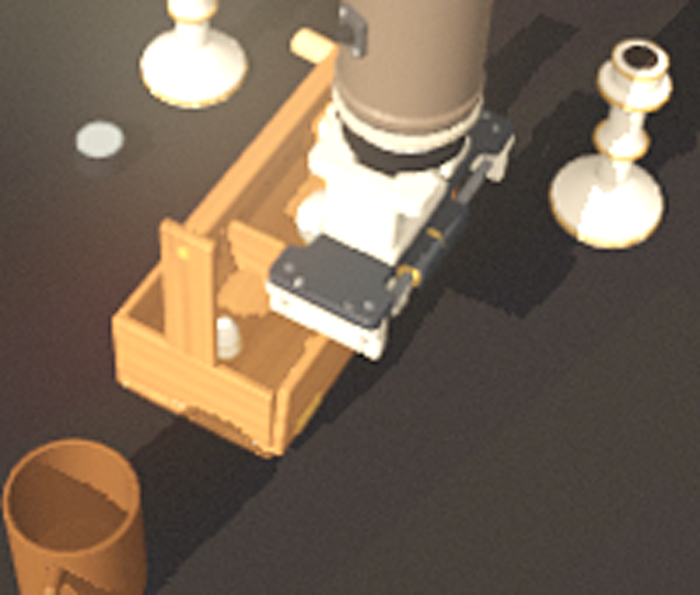

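Almost shut: a thin gap shows at about (275,410). I'll press on in 1 mm steps while watching the force.

move_arm(
  series=[
    [0.1,0.03,0,0,0,0],
    [0.1,0.03,0,0,0,0],
    [0.05,0.01,0,0,0,0],
    [0,0,0,0,0,0],
  ],
)

```text
clock: 6.0
position: [0.5096, 0.0581, 0.0853]
ee_rot: [3.113, 0.422, 0.0]
force: [-1.2, 0.1, -0.7]
width: 0.004
```

move_arm(
  series=[
    [0.1,0.03,0,0,0,0],
    [0,0,0,0,0,0],
    [0,0,0,0,0,0],
  ],
)

```text
clock: 6.3
position: [0.5106, 0.0584, 0.0853]
ee_rot: [-3.113, -0.422, -0.0]
force: [-0.8, -0.1, 0.3]
width: 0.007
```

```bash
python3 - <<'E'
from cell import imaging,monitor
import cv2,numpy as np
F=[]
for i in range(8):
    s=monitor.observe();F.append(s["force"]); im=imaging.get_image("side")
print(s["position"],np.mean(F,0),np.std(F,0))
a=im["color"][210:290,200:310,::-1]
cv2.imwrite("pics/s4.png",cv2.resize(a,None,fx=7,fy=7,interpolation=2))
E
```

```text
[0.51049882 0.05837053 0.0852495 ] [-0.08956022  0.05967005 -0.13231195] [0.38696146 0.27291563 0.37242446]
```

View pics/s4.png

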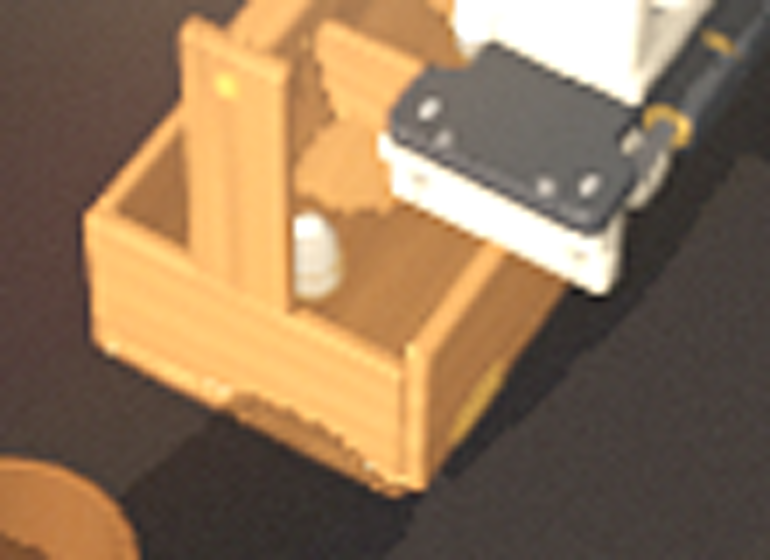

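move_arm(
  series=[
    [0.1,0.03,0,0,0,0],
    [0.1,0.03,0,0,0,0],
  ],
)

```text
clock: 6.9
position: [0.5111, 0.0585, 0.0849]
ee_rot: [3.112, 0.422, -0.004]
force: [-5.9, -1.1, 4.6]
width: 0.005
```

```bash
cat > f.py <<'E'
from cell import imaging,monitor
import numpy as np
F=[]
for i in range(6):
    s=monitor.observe();F.append(s["force"]); imaging.get_image("top")
print(s["position"],np.mean(F,0).round(2),s["clock"])
E
python3 f.py
```

```text
[0.51118422 0.05856415 0.08495004] [-5.04 -1.19  3.59] 7.15
```

move_arm(
  series=[
    [0.1,0.03,0,0,0,0],
    [0.1,0.03,0,0,0,0],
  ],
)

```text
clock: 7.4
position: [0.5129, 0.0592, 0.0849]
ee_rot: [3.113, 0.422, -0.005]
force: [-6.2, -1.3, 3.8]
width: 0.008
```

```bash
python3 f.py
```

```text
[0.51314979 0.05926445 0.08492757] [-5.45 -0.95  2.77] 7.65
```

Force jumped to about 6 N and the tote slid ~2 mm, so the flap is against its stop. Now I'll back off, rise, turn and open.

move_arm(
  series=[
    [-1,-0.27,0,0,0,0],
    [-2,-0.55,0,0,0,0],
    [-2,-0.55,0,0,0,0],
    [0,0,4,0,0,0],
    [0,0,5,0,0,0],
    [0,0,5,0,0,0],
    [0,0,5,0,0,8],
    [0,0,1,0,0,8],
  ],
)

```text
clock: 8.5
position: [0.4666, 0.0466, 0.291]
ee_rot: [3.02, 0.859, 0.015]
force: [1.0, 0.9, 1.0]
width: 0.005
```

move_arm(
  series=[
    [0,0,0,0,0,8],
    [0,0,0,0,0,8],
    [0,0,0,0,0,8],
    [0,0,0,0,0,8],
    [0,0,0,0,0,8],
    [0,0,0,0,0,8],
    [0,0,0,0,0,8],
    [0,0,0,0,0,8],
  ],
  grip=0.7,
)

```text
clock: 9.3
position: [0.4642, 0.0458, 0.2852]
ee_rot: [2.106, 2.33, 0.0]
force: [-0.5, -0.7, -0.1]
width: 0.652
```

move_arm(
  series=[
    [-2,0,0,0,0,8],
    [-2,0,0,0,0,1.5],
    [-2,0,0,0,0,0],
    [0,0,0,0,0,0],
  ],
)

```text
clock: 9.7
position: [0.4022, 0.0457, 0.2851]
ee_rot: [1.913, 2.491, -0.002]
force: [0.4, -0.2, 0.5]
width: 0.7
```

```bash
python3 - <<'E'
from cell import imaging,monitor
import cv2,numpy as np
from fit import *
s=monitor.observe();print(s["joints"],s["position"],s["ee_rot"])
T=imaging.get_image("top");S=imaging.get_image("side")
a=T["color"][150:280,180:320,::-1].copy();a=cv2.resize(a,None,fx=4,fy=4,interpolation=2)
b=S["color"][135:295,195:345,::-1].copy();b=cv2.resize(b,None,fx=3.25,fy=3.25,interpolation=2)
p=[.5889+.0022,.0621+.0006,.268,0]
W=world(p,[(sx*.018,sy*.125,.191) for sx in(1,-1) for sy in(1,-1)]+[(.06,.125,.072),(.06,-.125,.072),flap_pt(0,.125),flap_pt(0,-.125)])
for im,v,k,o in((T,a,4,(180,150)),(S,b,3.25,(195,135))):
    for q in proj(im,W): cv2.circle(v,tuple(int(x) for x in (q-o)*k+k/2),3,(255,0,0),1)
h=max(a.shape[0],b.shape[0]);pad=lambda i:cv2.copyMakeBorder(i,0,h-i.shape[0],0,0,0)
o=np.hstack([pad(a),pad(b)]);print(o.shape);o=cv2.resize(o,(800,int(o.shape[0]*800/o.shape[1])));cv2.imwrite("pics/m5.png",o)
E
```

```text
[ 0.36970727  0.08667149 -0.64754476  1.96317239  0.05997556  1.11045017
 -0.04167229] [0.40216725 0.0457173  0.28511934] [ 1.91286639e+00  2.49097251e+00 -2.02416213e-03]
(520, 1048, 3)
```

View pics/m5.png

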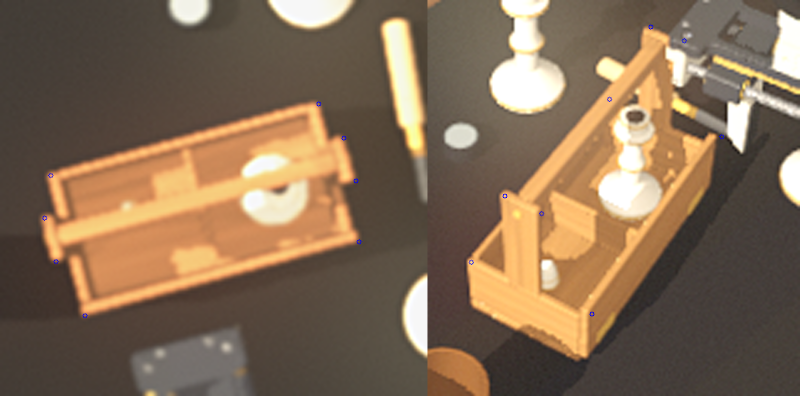

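Flap is flush and shut, and the candlestick (630,165) and thimble (547,272) are standing. The model points agree with the picture. Moving over the balance point and descending.

move_arm(
  series=[
    [3.5,0,0,0,0,0.4],
    [3.5,0,0,0,0,0],
    [3.5,0,0,0,0,0],
    [3.5,0,0,0,0,0],
    [3.2,-0.2,0,0,0,0],
    [2.2,0,0,0,0,0],
    [0,0,0,0,0,0],
    [0,0,0,0,0,0],
  ],
)

```text
clock: 10.6
position: [0.5988, 0.0441, 0.2844]
ee_rot: [-1.905, -2.497, 0.0]
force: [-1.7, -0.6, 0.5]
width: 0.701
```

move_arm(
  series=[
    [0,0,-2.5,0,0,0],
    [0,0,-2.5,0,0,0],
    [0,0,-1.5,0,0,0],
    [0,0,0,0,0,0],
  ],
)

```text
clock: 11.0
position: [0.5966, 0.0434, 0.2183]
ee_rot: [-1.903, -2.496, 0.004]
force: [0.4, 0.7, -0.9]
width: 0.699
```

```bash
python3 - <<'E'
from cell import imaging,monitor
import cv2
a=imaging.get_image("side")["color"][110:290,190:350,::-1]
cv2.imwrite("pics/s6.png",cv2.resize(a,None,fx=3.3,fy=3.3,interpolation=2))
s=monitor.observe();print(s["position"],s["ee_rot"],s["force"],s["joints"])
E
```

```text
[0.59747472 0.04373333 0.21985909] [-1.90423728e+00 -2.49740136e+00  1.89290287e-03] [0.35941704 0.5710773  0.67632983] [ 0.233671    0.48242594 -0.5739969   1.63508751  0.28489953  1.11040527
 -0.1484256 ]
```

View pics/s6.png

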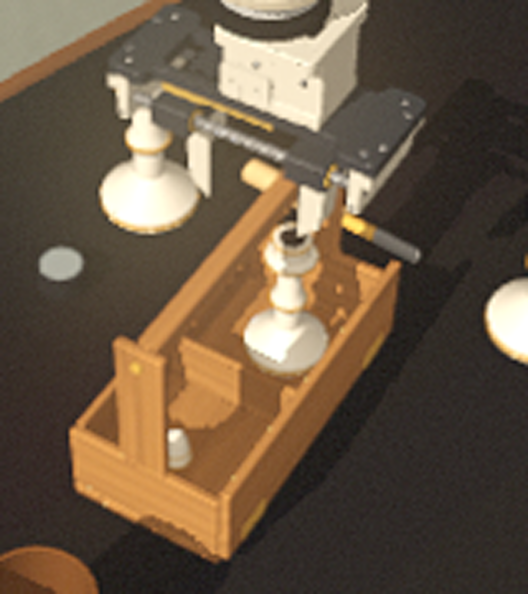

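One finger sits on each side of the bar (fingers at (200,165) and (312,205)), clear of the candlestick. I'll descend and close.

move_arm(
  series=[
    [-0.1,0,-1.5,0,0,0],
    [0,0,-1.5,0,0,0],
    [0,0,-1.1,0,0,0],
    [0,0,0,0,0,0],
    [0,0,0,0,0,0],
  ],
)

```text
clock: 11.55
position: [0.5975, 0.0439, 0.1794]
ee_rot: [-1.905, -2.498, -0.0]
force: [0.2, 0.1, -0.3]
width: 0.699
```

move_arm(
  series=[
    [0,0,0,0,0,0],
    [0,0,0,0,0,0],
    [0,0,0,0,0,0],
    [0,0,0,0,0,0],
    [0,0,0,0,0,0],
    [0,0,0,0,0,0],
    [0,0,0,0,0,0],
    [0,0,0,0,0,0],
  ],
  grip=0,
  force=55,
)

```text
clock: 12.35
position: [0.5977, 0.0439, 0.1793]
ee_rot: [1.905, 2.498, 0.001]
force: [1.7, 0.8, -1.0]
width: 0.167
```

```bash
python3 f.py
```

```text
[0.5975773  0.0439328  0.17926056] [ 2.4   0.8  -1.15] 12.6
```

move_arm(
  series=[
    [0,0,0.1,0,0,0],
    [0,0,0.2,0,0,0],
    [0,0,0.3,0,0,0],
    [0,0,0.4,0,0,0],
    [0,0,0.4,0,0,0],
    [0,0,0.3,0,0,0],
    [0,0,0.2,0,0,0],
    [0,0,0.1,0,0,0],
  ],
)

```text
clock: 13.45
position: [0.5975, 0.0438, 0.1995]
ee_rot: [1.905, 2.498, 0.0]
force: [1.4, -0.1, -8.8]
width: 0.171
```

```bash
python3 f.py; python3 - <<'E'
from cell import imaging,monitor
import cv2
s=monitor.observe();print(s["ft_torque"],s["ee_rot"],s["width"])
a=imaging.get_image("side")["color"][110:290,190:350,::-1]
cv2.imwrite("pics/s7.png",cv2.resize(a,None,fx=3.3,fy=3.3,interpolation=2))
E
```

```text
[0.59732764 0.04382373 0.19907442] [ 0.38  0.03 -8.43] 13.7
[ 0.02754445 -0.16512021 -0.03893443] [-1.90514755e+00 -2.49778261e+00  2.79128493e-04] 0.1697068764264385
```

View pics/s7.png

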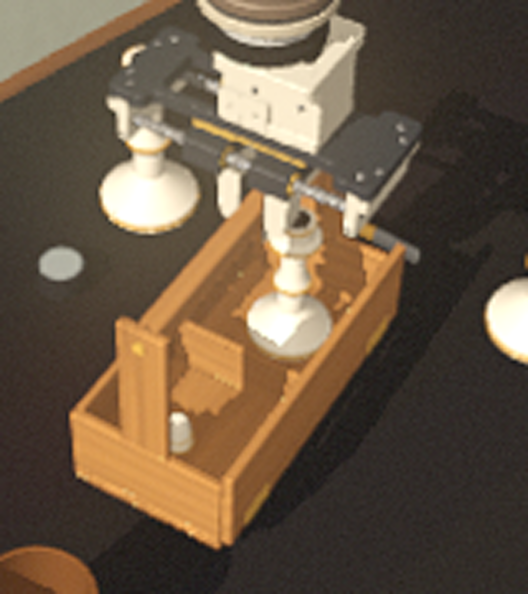

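The full weight (8.4 N) is carried and the tote is level with its contents standing. I'll raise it the remaining 8 cm gently.

move_arm(
  series=[
    [0,0,0.3,0,0,0],
    [0,0,0.6,0,0,0],
    [0,0,0.9,0,0,0],
    [0,0,1,0,0,0],
    [0,0,1,0,0,0],
    [0,0,1,0,0,0],
    [0,0,1,0,0,0],
    [0,0,0.9,0,0,0],
  ],
)

```text
clock: 14.6
position: [0.5975, 0.0439, 0.2673]
ee_rot: [1.905, 2.498, 0.001]
force: [0.1, 0.1, -8.2]
width: 0.167
```

move_arm(
  series=[
    [0,0,0.7,0,0,0],
    [0,0,0.4,0,0,0],
    [0,0,0.2,0,0,0],
    [0,0,0.1,0,0,0],
    [0,0,0,0,0,0],
    [0,0,0,0,0,0],
    [0,0,0,0,0,0],
    [0,0,0,0,0,0],
  ],
)

```text
clock: 15.4
position: [0.5974, 0.0438, 0.28]
ee_rot: [-1.905, -2.498, 0.0]
force: [-0.1, 0.1, -8.9]
width: 0.169
```

```bash
python3 f.py; python3 - <<'E'
from cell import imaging,monitor
import cv2,numpy as np
from fit import *
s=monitor.observe();print(s["ft_torque"],s["ee_rot"],s["width"],s["dq"].round(3))
S=imaging.get_image("side")
p=[.5911,.0627,.268,0,s["position"][2]-.1793]
v=cv2.resize(S["color"][80:280,180:350,::-1],None,fx=3,fy=3,interpolation=2)
for q in proj(S,world(p,[(.018,.125,.191),(-.018,.125,.191),(.06,.125,.072),flap_pt(0,.125),flap_pt(0,-.125),(-.0685,.125,0)])): cv2.circle(v,tuple(int(x) for x in (q-(180,80))*3+1.5),3,(255,0,0),1)
cv2.imwrite("pics/s8.png",v)
E
```

```text
[0.59744218 0.04381702 0.28019899] [-0.01 -0.21 -8.37] 15.65
[ 0.02856458 -0.17550758  0.021863  ] [1.90517139e+00 2.49796995e+00 1.13411803e-04] 0.17136493076194437 [ 0.001  0.001  0.002  0.001 -0.002  0.002  0.001]
```

View pics/s8.png

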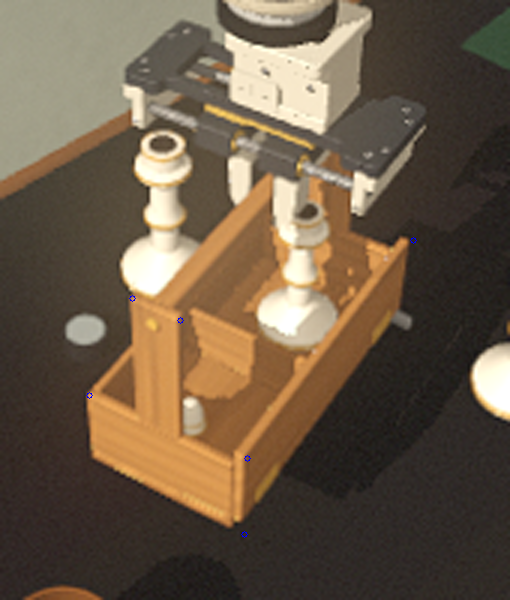

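The tote is level and high, the flap is shut along its whole length, the candlestick (298,285) and thimble (193,415) are upright, and the arm is still.

```bash
python3 -c "
from cell import workorder
print(workorder.sign_off())"
```

```text
the job is handed in; nothing more can be done
None
```

The drop front is shut and the tote is held about 10 cm above the table, still gripped at sign-off. I handed in at about 16 s on the robot's clock.

**What I did:** I pushed the drop front up along its arc until it reached its stop, with the tote standing on the table. I then gripped the carrying bar 20 mm towards the candlestick with 55 N and lifted slowly.

**Last checks:**
- **Closing:** the push force rose to about 6 N at the stop, and the tote slid about 2 mm before I backed off.
- **Holding:** the wrist carries 8.4 N, roughly the expected weight. The arm is still, and the jaws hold at about 16 mm, the bar's width.
- **Picture:** the flap is shut and the tote looks level. The candlestick and thimble are upright.
- **Bystanders:** the arm never went near the mug, burnisher or loupe. In the last side picture the loupe was in place; the mug was only partly in frame and the burnisher partly hidden.

**Small disagreement:** in the last side picture, the computed model points sit 1–4 pixels off the tote's edges. The first fit was off by up to about 2.5 pixels in that camera. The largest gap is at a bottom corner point I placed loosely, so I did not take it as tilt.

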